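# Change the dropper bottle at the back of the bottle rack

### The arm

A 6-joint arm with a two-finger parallel gripper is mounted at the origin on a cart in front of the work surface, level with it; the furniture and walls round the work are solid. World frame = base frame: x ahead of the robot, y to its left, z up, the work surface at z = 0. Lengths are in m, angles in degrees, forces in N, time in s.
With the tool pointing down it reaches from about 0.3 to 0.75 m from the base axis. Payload 8.5 kg.
Tool frame: the origin (TCP) lies midway between the tips of the shut fingers; the grasp point (between the pads) lies 19 mm behind it; z points along the fingers, y is the line along which they close (so a half turn about z gives the same grasp; the last joint's range is limited). The gripper opens to 85 mm and grips with 20 to 120 N. Pads are 22 mm wide; open, the fingers measure 114 mm over their backs; the gripper's body (76 mm by 85 mm) begins 54 mm behind the grasp point. The pads swing forward as they close: fully open they stand 13 mm farther back than shut.
Start: joints at [-88.081, 21.807, 74.336, -0, 83.858, -12.336], TCP at [0.135, -0.533, 0.231] pointing down, gripper open.
Joint ranges: [-178.18, 178.18], [-50.72, 133.34], [12.68, 142.11], [-81.47, 261.47], [9.98, 163.14], [-165.26, 165.26]. Speed limits (degrees/s): [136.94, 136.94, 180, 180, 180, 180].

### API

Orientations are given as a 3x3 rotation matrix whose columns are the frame's x, y, z axes.
In Python, from rig import env, get_image, close_job gives the robot as it stands.
- The arm moves only by the tool step_arm, never from a script. Its argument "targets" is a list of rows, each a list of 2 entries, a list of its own where there are three numbers: the shift along the tool's x, y, z as a fraction of full scale, then the turn, a rotation vector about the tool's x, y, z as a fraction of full scale. In form: [[[x, y, z], [wx, wy, wz]], ...]. A call has 1 to 10 rows; each row is the pose to reach, as a shift and turn from the pose commanded when the call began, along the tool's axes at that moment; what a row does not reach only later rows make up. Full scale, the value 1, is 0.3 m for a shift and 45 degrees for a turn. A row lasts 1/12 s, in which the tool goes at most 41.7 mm and 7.16 degrees, less where a joint would pass 70% of its speed; a pose out of reach is approached as far as the arm can. A call with a number of a shift or a turn outside -1 to 1 is refused whole. A call with a gripper value outside its range is refused whole. "jaw" is the finger opening in mm, from 0 to 85.4, set as the call begins (left out, the last holds). The fingers move at their own pace and stop on an object; "grip_force" is the grip in N (left out, the last holds). Time passes only in rows, so rows that repeat a pose let the fingers close. It gives the time, the measured TCP pose, the force, the opening and the grip force at its end, in the units of the state.
- env.observe(): the state, without advancing time (a new reading comes with each control period).
- get_image(name): name is "side" or "top"; returns a dict with "img" (400x640x3 uint8, red, green, blue), "z_map" (400x640 float32, m along the optical axis (not along the pixel's ray), 0 where there is no reading), "intrinsics" (3x3 intrinsics, pixels), "rvec" (rotation vector, rad) and "tvec" (3), from world to camera coordinates, as OpenCV has them. Camera axes: x right, y down, z forward; pixel columns grow to the right and rows downward; lengths in m; the calibration is good to about 2 mm. A picture is of the moment at which its call begins.
- close_job(): hands the job in; it is judged then, once.
The state is a dict: "time_s": time; "q": joint angles; "qvel": joint speeds; "joint_efforts": joint torques, N m; "position": TCP position; "tool_rot": TCP orientation; "ft_force": force on the tool from outside, world axes, zero at the start; "wrist_torque": the same for the moment, N m; "grip_width": finger opening in m; "gripper_force": force on a finger pad.
Only numpy, scipy, OpenCV 4.12 (cv2) and the standard library are available. Lean on these libraries where they do the work, as an engineer would, in place of code of your own. Each camera call takes 0.05 s, during which the arm holds its last target. There are 200 camera calls.

### The job

The dropper bottle in the rear middle hole of the grey bottle rack is used up: first lift the two brown bottles in front of it out of the way into the empty white spill tray beside the rack, then put the used dropper bottle in the free end of the wooden box on the other side, and then set the new one, which stands on the bench in front of the rack, in the emptied hole. Finally put each brown bottle back down in the same hole that it came from. Everything is to stand upright, nothing may fall over, and the two small jars stay where they are in the rack.

Things in the scene. Friction and masses are not known exactly. Their poses are not given: they have to be found in the camera images.
- rack: Grey fixed bottle rack, 166 x 250 mm. Bottles stand on its base plate (top at z = 8 mm) in a drilled top plate (z 36 to 44 mm; screw heads to 47). Origin: centre of underside, on the bench; x to its rear, y to its left. Holes (mm): two front, 78 wide, x -31, y -45 and +45 (brown bottles); rear middle, 63 wide, x +31, y 0 (dropper bottle); rear outer, 60 wide, x +31, y -86 and +86 (jars).
- tall_bottle: Brown glass bottle with a long neck, a pale label and a black screw cap, 67 mm diameter, 200 mm high, about 0.5 kg; the cap is 33 mm wide and goes from 176 to 200 mm above the underside. Stands in one of the two front holes. Origin at the centre of its underside, z up.
- short_bottle: Brown glass bottle without label, broad shoulder, white screw cap, 68 mm diameter, 178 mm high, about 0.45 kg; the cap is 36 mm wide and goes from 154 to 178 mm above the underside. Stands in the other front hole. Origin at the centre of its underside, z up.
- old_dropper: The used-up dropper bottle: small squat brown bottle with black cap, 53 mm diameter, 98 mm high, about 0.1 kg; the cap is 32 mm wide and goes from 80 to 98 mm above the underside. Stands in the rear middle hole of the rack, behind and between the two brown bottles. Origin at the centre of its underside, z up.
- new_dropper: The new dropper bottle, of the same kind and size as the used one (53 mm diameter, 98 mm high, cap 32 mm wide from 80 to 98 mm), about 0.17 kg. Stands alone on the bench between the robot and the rack. Origin at the centre of its underside, z up.
- spill_tray: Empty white moulded tray fixed on the bench at one side, left or right, 340 (x) x 225 (y) x 58 mm; flat floor 3 mm above the bench, 296 x 180 mm inside at the bottom. The place for the bottles while they are out of the rack. Origin at the centre of its underside, on the bench; x along its length.
- wood_box: Small open wooden box fixed on the bench at the other side, 105 (x) x 210 (y) x 45 mm; floor 4 mm above the bench, 92 x 198 mm inside. A row of glass dishes lies in it from y = -10 to y = +80 mm; the end towards -y, from y = -99 to y = -10 mm (the end away from the robot), is free: the place for the used dropper bottle. Origin at the centre of its underside, on the bench; y along its length.
- banded_jar: Small round jar with a banded label and a tan lid, 42 mm diameter, 72 mm high, in one of the rear outer holes of the rack; stays there. Origin at the centre of its underside.
- white_jar: Small white round jar with a ribbed lid, 50 mm diameter, 72 mm high, in the other rear outer hole; stays there. Origin at the centre of its underside.
There are look-alikes about, which are no part of the job. What is shaped like the short_bottle but purple is not meant. What is shaped like the new_dropper but green is not meant.

How it is judged:
By the outcome, as a careful person would: the job done as asked, in the order asked, and still so for the second after the job is handed in, with the robot touching nothing.
It also fails if it takes over 136 s, if anything falls off the work surface, if the arm or the gripper's body presses on something with over 40 N, if the wrist force passes 120 N, or if a joint passes its speed limit or range.

## Working session

There is one attempt and no reset: what is moved stays moved. The work goes in short steps, Python scripts to look and compute and a tool call to move; the robot and the scene stay as the last step left them, time stands still between calls to the robot, and variables do not carry over. Pictures are saved under pics/ and viewed, at most 14 in all, crops included, and the job is handed in when it is done.

Besides the shell and the picture viewer there is one more tool, called as a command line: name --argument value ..., lists and objects as JSON in quotes. step_arm: Moves the arm, as the interface text tells. Its arguments: {"type":"object","properties":{"targets":{"type":"array","items":{"type":"array"}},"jaw":{"type":"number"},"grip_force":{"type":"number"}},"required":["targets"]}

```bash
ls; mkdir -p pics
cat > h.py <<'E'
import numpy as np, cv2
from rig import env, get_image, close_job
def grab(n):
    d=get_image(n); R=cv2.Rodrigues(np.array(d["rvec"],float))[0]; t=np.array(d["tvec"],float).ravel(); K=np.array(d["intrinsics"])
    z=d["z_map"]; v,u=np.indices(z.shape)
    c=np.stack([(u-K[0,2])/K[0,0]*z,(v-K[1,2])/K[1,1]*z,z],-1)
    d["P"]=(c-t)@R; d["P"][z==0]=np.nan; d["R"]=R;d["t"]=t;d["K"]=K
    return d
def save(d,name): cv2.imwrite("pics/"+name,d["img"][:,:,::-1])
E
python3 - <<'E'
from h import *
for n in("side","top"):
    d=grab(n); save(d,n+"0.png"); print(n,-d["R"].T@d["t"]); np.savez("/tmp/"+n,**{k:d[k] for k in("img","P","R","t","K")})
s=env.observe();print(s)
E
```

```text
pics
side [ 1.01564932 -0.11060863  0.87438494]
top [ 0.40525298 -0.00650256  1.23345164]
{'time_s': 0.1, 'q': array([-8.80804048e+01,  2.18360362e+01,  7.43800535e+01, -1.35841177e-03,
        8.38587921e+01, -1.23356104e+01]), 'qvel': array([ 0.06295918, -0.08057581, -0.16846822,  0.01774684,  0.03520682,
        0.01354891]), 'joint_efforts': array([ 2.70552358e-03, -4.49223447e+01, -2.31660247e+01, -2.65325980e-04,
        3.62283841e-03,  7.68376616e-07]), 'position': array([ 0.13541667, -0.5327865 ,  0.23078588]), 'tool_rot': array([[ 9.69207922e-01,  2.46243781e-01, -6.73378104e-05],
       [ 2.46243657e-01, -9.69207077e-01,  1.30541054e-03],
       [ 2.56184945e-04, -1.28179575e-03, -9.99999146e-01]]), 'ft_force': array([0.70474751, 0.37423228, 0.20553235]), 'wrist_torque': array([-0.04785444,  0.02824665,  0.05159112]), 'gripper_force': 0.0, 'grip_width': 0.08528426816835295}
```

View pics/side0.png

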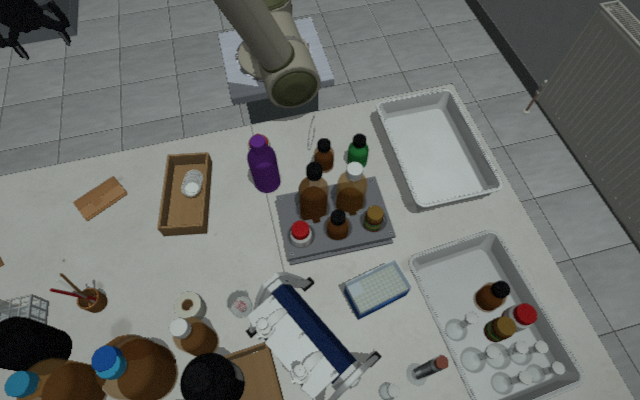

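View pics/top0.png

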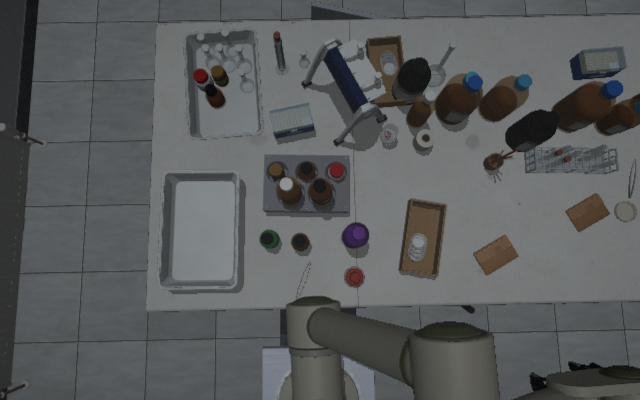

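The top view shows the robot at the bottom, with x up and y to the left. The tray is at (202,230), the rack at (307,183) with the short bottle at (289,185), the tall one at (320,187) and the old dropper at (307,170). The new dropper is at (300,242), with the green look-alike at (270,240) and the purple one at (355,235). The box is at (423,238), with its free end up at about (428,215).

Run:
```python
from h import *
D={n:np.load("/tmp/"+n+".npz") for n in("top","side")}
T={"tall":((320,187),(314,172)),"short":((289,185),(354,171)),"old":((307,170),(338,216)),"new":((300,242),(323,146)),"green":((270,240),(359,143)),"purple":((355,235),(258,143)),"redcap":((354,277),(260,140)),"whitejar":((337,171),(300,230)),"band":((277,171),(375,213))}
for k,(a,b) in T.items():
    print(k)
    for n,(u,v) in(("top",a),("side",b)):
        P=D[n]["P"]; w=P[v-14:v+15,u-14:u+15].reshape(-1,3); p=P[v,u]
        # cap top cluster near
        q=w[(np.hypot(*(w[:,:2]-p[:2]).T)<.035)]; zt=np.nanpercentile(q[:,2],97); q=q[q[:,2]>zt-.006]
        (c,r)=cv2.minEnclosingCircle(q[:,:2].astype(np.float32))
        print("  ",n,p.round(3),"ztop",zt.round(3),"c",np.round(c,4),"r",round(r,4),"mean",q[:,:2].mean(0).round(4),len(q))
P=D["top"]["P"]; im=D["top"]["img"]
def rect(sel,name):
    q=P[sel][:,:2]; q=q[~np.isnan(q[:,0])]
    print(name,len(q),cv2.minAreaRect((q*1000).astype(np.float32)))
def win(u0,u1,v0,v1):
    m=np.zeros(P.shape[:2],bool); m[v0:v1,u0:u1]=1; return m
z=P[...,2]
rect(win(255,360,145,225)&(z>.036)&(z<.048),"rack")
rect(win(155,248,165,298)&(z>.045)&(z<.065),"tray rim")
rect(win(155,248,165,298)&(z>-.002)&(z<.010)&(abs(im.astype(int).sum(2))>0),"tray floor")
rect(win(392,452,190,285)&(z>.036)&(z<.052),"box rim")
print("tray floor z",np.nanmedian(P[215:250,190:215,2]),"box floor", np.nanmedian(P[210:225,420:432,2]),"rackz",np.nanmedian(P[200:212,300:308,2]),"bench",np.nanmedian(P[255:265,270:290,2]))
for n,(u,v) in(("dish",(417,247)),):
    w=P[200:275,402:445]; s=w[(w[...,2]>.008)&(w[...,2]<.06)]
    for y in(): pass
    for vv in range(200,276,6): print(vv,P[vv,405:443:4,2].round(3))
```

```text
tall
   top [ 0.577 -0.015  0.204] ztop 0.209 c [ 0.5834 -0.0114] r 0.0166 mean [ 0.5831 -0.0116] 132
   side [ 0.594 -0.015  0.208] ztop 0.21 c [ 0.5848 -0.014 ] r 0.0174 mean [ 0.585  -0.0144] 182
short
   top [0.586 0.064 0.188] ztop 0.187 c [0.5911 0.0738] r 0.0176 mean [0.5908 0.0734] 145
   side [0.6   0.068 0.188] ztop 0.188 c [0.5921 0.0702] r 0.018 mean [0.5933 0.07  ] 196
old
   top [0.642 0.02  0.102] ztop 0.107 c [0.6509 0.0231] r 0.0164 mean [0.6498 0.0233] 99
   side [0.654 0.021 0.108] ztop 0.108 c [0.651  0.0202] r 0.0166 mean [0.6519 0.0201] 164
new
   top [0.444 0.042 0.098] ztop 0.1 c [0.4479 0.0456] r 0.0162 mean [0.4477 0.0459] 110
   side [0.456 0.04  0.096] ztop 0.101 c [0.4488 0.0421] r 0.0168 mean [0.4498 0.0421] 124
green
   top [0.451 0.124 0.096] ztop 0.099 c [0.4569 0.1337] r 0.0166 mean [0.4571 0.1336] 112
   side [0.471 0.127 0.097] ztop 0.1 c [0.4577 0.1316] r 0.0172 mean [0.4589 0.1308] 122
purple
   top [ 0.456 -0.101  0.178] ztop 0.179 c [ 0.462  -0.1099] r 0.0175 mean [ 0.4623 -0.1102] 145
   side [ 0.471 -0.111  0.178] ztop 0.18 c [ 0.4629 -0.1128
[... 1482 characters left out ...]
.002  0.008  0.003  0.024]
224 [ 0.014  0.042 -0.     0.007  0.002  0.007 -0.002  0.003  0.     0.036]
230 [ 0.027  0.001  0.004  0.001  0.002  0.003    nan -0.002  0.     0.04 ]
236 [ 0.035  0.003  0.017  0.014  0.015 -0.002  0.004  0.006  0.01   0.042]
242 [0.045 0.002 0.017 0.02    nan 0.021 0.005 0.003 0.018 0.047]
248 [ 0.043  0.015  0.012  0.033  0.028  0.001  0.005  0.001  0.021 -0.001]
254 [ 0.01   0.005  0.015  0.01   0.013  0.004 -0.001 -0.     0.033 -0.   ]
260 [ 0.     0.007  0.017  0.015  0.006  0.006  0.005  0.002  0.038 -0.002]
266 [ 0.004  0.001 -0.     0.003  0.001  0.005  0.004  0.008  0.045  0.001]
272 [ 0.003  0.003  0.043  0.045  0.041  0.044  0.005  0.016  0.041 -0.003]
```

Run:
```python
from h import *
d=np.load("/tmp/top.npz")["img"]
c=np.hstack([cv2.resize(d[145:255,240:380],None,fx=3.4,fy=3.4,interpolation=2),cv2.resize(d[190:290,385:455],None,fx=3.74,fy=3.74,interpolation=2)])
cv2.imwrite("pics/c1.png",c[:,:,::-1])
```

```text
(no output)
```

View pics/c1.png

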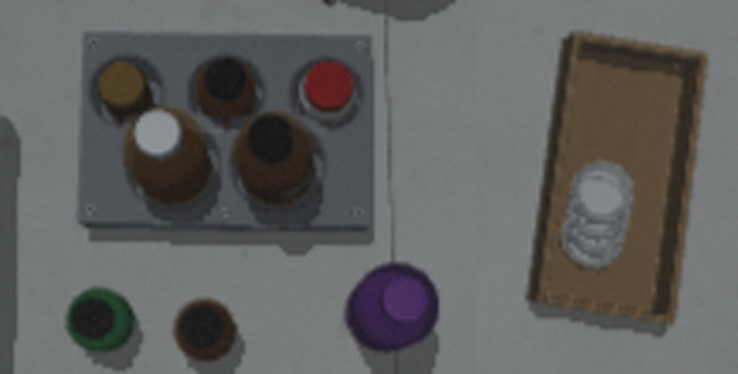

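Top-down cap grasps will do here, with the jaw closing along world x. Order: short bottle first, then tall, so the path to the tray is clear. Positions are averaged from the two views.

step_arm --targets '[[[0.96,-0.73,-0.23],[0,0,-1]],[[0.96,-0.73,-0.23],[0,0,-1]],[[0.96,-0.73,-0.23],[0,0,-1]],[[0.96,-0.73,-0.23],[0,0,-1]],[[0.96,-0.73,-0.23],[0,0,-1]],[[0.96,-0.73,-0.23],[0,0,-1]],[[0.96,-0.73,-0.23],[0,0,-1]],[[0.96,-0.73,-0.23],[0,0,-1]],[[0.96,-0.73,-0.23],[0,0,-1]],[[0.96,-0.73,-0.23],[0,0,-1]]]' --jaw 60 --grip_force 60

```text
time_s: 0.93
position: [0.3632, -0.2458, 0.3016]
tool_rot: [[0.506, 0.862, 0.002], [0.862, -0.506, -0.0], [0.001, 0.002, -1.0]]
ft_force: [0.4, 0.1, -0.2]
grip_width: 0.0599
gripper_force: 0.0
```

step_arm --targets '[[[0.97,0.08,0],[0,0,-0.683]],[[0.97,0.08,0],[0,0,-0.683]],[[0.97,0.08,0],[0,0,-0.683]],[[0.97,0.08,0],[0,0,-0.683]],[[0.97,0.08,0],[0,0,-0.683]],[[0.97,0.08,0],[0,0,-0.683]],[[0.97,0.08,0],[0,0,-0.683]],[[0.97,0.08,0],[0,0,-0.683]],[[0.97,0.08,0],[0,0,-0.683]]]'

```text
time_s: 1.68
position: [0.5305, -0.0109, 0.2994]
tool_rot: [[-0.003, 1.0, -0.002], [1.0, 0.003, 0.0], [0.0, -0.002, -1.0]]
ft_force: [0.8, 0.2, -0.4]
grip_width: 0.0598
gripper_force: 0.0
```

step_arm --targets '[[[0.277,0.203,0],[0,0,0]],[[0.277,0.203,0],[0,0,0]],[[0.277,0.203,0.0],[0,0,0]],[[0.277,0.203,0.05],[0,0,0]],[[0.277,0.203,0.15],[0,0,0]],[[0.277,0.203,0.25],[0,0,0]],[[0.277,0.203,0.35],[0,0,0]],[[0.277,0.203,0.41],[0,0,0]],[[0.277,0.203,0.465],[0,0,0]],[[0.277,0.203,0.465],[0,0,0]]]'

```text
time_s: 2.52
position: [0.5892, 0.0692, 0.1575]
tool_rot: [[0.002, 1.0, -0.007], [1.0, -0.002, 0.0], [0.0, -0.007, -1.0]]
ft_force: [0.3, -0.1, -0.1]
grip_width: 0.0599
gripper_force: 0.0
```

step_arm --targets '[[[0,0,0],[0,0,0]],[[0,0,0],[0,0,0]],[[0,0,0],[0,0,0]],[[0,0,0],[0,0,0]],[[0,0,0],[0,0,0]],[[0,0,0],[0,0,0]]]' --jaw 20

```text
time_s: 3.02
position: [0.5916, 0.0708, 0.1626]
tool_rot: [[0.0, 1.0, 0.003], [1.0, -0.0, -0.001], [-0.001, 0.003, -1.0]]
ft_force: [-0.5, -0.3, 6.9]
grip_width: 0.0332
gripper_force: 60.5
```

step_arm --targets '[[[0,0,-0.02],[0,0,0]],[[0,0,-0.05],[0,0,0]],[[0,0,-0.08],[0,0,0]],[[0,0,-0.12],[0,0,0]],[[0,0,-0.16],[0,0,0]],[[0,0,-0.2],[0,0,0]],[[0,0,-0.24],[0,0,0]],[[0,0,-0.28],[0,0,0]],[[0,0,-0.28],[0,0,0]],[[0,0,-0.28],[0,0,0]]]'

```text
time_s: 3.85
position: [0.591, 0.0711, 0.2454]
tool_rot: [[0.0, 1.0, 0.001], [1.0, -0.0, -0.0], [-0.0, 0.001, -1.0]]
ft_force: [0.6, 0.3, -4.2]
grip_width: 0.0329
gripper_force: 60.5
```

Run:
```python
from h import *
d=grab("side"); c=cv2.resize(d["img"][80:280,220:440],None,fx=2.7,fy=2.7); cv2.imwrite("pics/s1.png",c[:,:,::-1])
print(env.observe()["ft_force"])
```

```text
[-0.62796564 -0.5731258  -4.92787867]
```

View pics/s1.png

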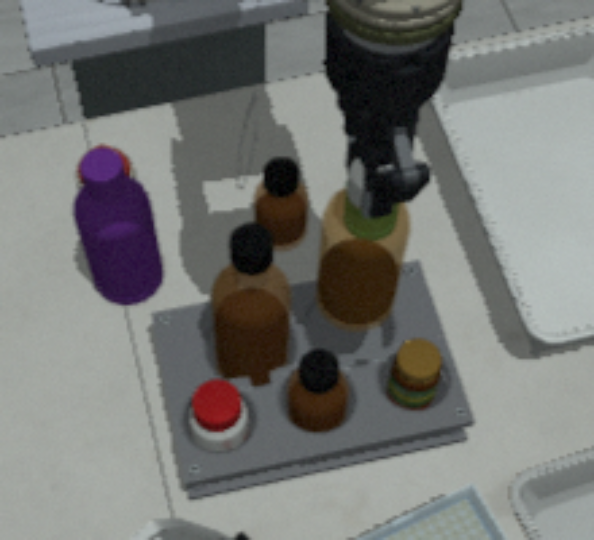

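The short bottle is lifted and hanging upright. Now over to the tray.

step_arm --targets '[[[0.02,0,-0.03],[0,0,0]],[[0.07,-0.01,-0.03],[0,0,0]],[[0.15,-0.02,-0.03],[0,0,0]],[[0.25,-0.03,-0.03],[0,0,0]],[[0.36,-0.04,-0.03],[0,0,0]],[[0.47,-0.05,-0.03],[0,0,0]],[[0.58,-0.06,-0.03],[0,0,0]],[[0.69,-0.07,-0.03],[0,0,0]],[[0.78,-0.07,-0.03],[0,0,0]],[[0.84,-0.07,-0.03],[0,0,0]]]'

```text
time_s: 4.73
position: [0.5689, 0.3263, 0.2536]
tool_rot: [[-0.002, 1.0, -0.001], [1.0, 0.002, 0.001], [0.001, -0.001, -1.0]]
ft_force: [-0.5, -1.4, -3.4]
grip_width: 0.0327
gripper_force: 60.5
```

step_arm --targets '[[[0.015,0,0],[0,0,0]],[[0.023,0,0],[0,0,0]],[[0.023,0,0.03],[0,0,0]],[[0.023,0,0.08],[0,0,0]],[[0.023,0,0.14],[0,0,0]],[[0.023,0,0.2],[0,0,0]],[[0.023,0,0.24],[0,0,0]],[[0.023,0,0.27],[0,0,0]],[[0.023,0,0.27],[0,0,0]],[[0.023,0,0.27],[0,0,0]]]'

```text
time_s: 5.57
position: [0.5702, 0.3293, 0.1728]
tool_rot: [[0.001, 1.0, -0.0], [1.0, -0.001, -0.0], [-0.0, -0.0, -1.0]]
ft_force: [-0.8, 0.6, -3.2]
grip_width: 0.0332
gripper_force: 60.5
```

step_arm --targets '[[[0,0,0.02],[0,0,0]],[[0,0,0.035],[0,0,0]],[[0,0,0.045],[0,0,0]],[[0,0,0.05],[0,0,0]],[[0,0,0.055],[0,0,0]],[[0,0,0.055],[0,0,0]],[[0,0,0.055],[0,0,0]]]'

```text
time_s: 6.15
position: [0.5701, 0.3301, 0.1577]
tool_rot: [[0.0, 1.0, 0.002], [1.0, -0.0, 0.001], [0.001, 0.002, -1.0]]
ft_force: [-2.1, -2.1, 5.6]
grip_width: 0.0327
gripper_force: 61.8
```

step_arm --targets '[[[0,0,0],[0,0,0]],[[0,0,0],[0,0,0]],[[0,0,0],[0,0,0]],[[0,0,0],[0,0,0]],[[0,0,0],[0,0,0]],[[0,0,-0.05],[0,0,0]],[[0,0,-0.12],[0,0,0]],[[0,0,-0.22],[0,0,0]],[[0,0,-0.33],[0,0,0]],[[0,0,-0.4],[0,0,0]]]' --jaw 60

```text
time_s: 6.98
position: [0.5703, 0.3301, 0.2798]
tool_rot: [[0.0, 1.0, 0.004], [1.0, -0.0, 0.001], [0.001, 0.004, -1.0]]
ft_force: [-0.1, 1.0, 0.0]
grip_width: 0.0597
gripper_force: 0.0
```

step_arm --targets '[[[-1,0.048,0],[0,0,0]],[[-1,0.048,0],[0,0,0]],[[-1,0.048,0],[0,0,0]],[[-1,0.048,0],[0,0,0]],[[-1,0.048,0],[0,0,0]],[[-1,0.048,0],[0,0,0]],[[-1,0.048,0],[0,0,0]],[[-1,0.048,0],[0,0,0]],[[-1,0.048,0],[0,0,0]],[[-1,0.048,0],[0,0,0]]]'

```text
time_s: 7.82
position: [0.5844, 0.0302, 0.2763]
tool_rot: [[0.001, 1.0, 0.0], [1.0, -0.001, 0.0], [0.0, 0.0, -1.0]]
ft_force: [-0.4, -0.0, -0.7]
grip_width: 0.06
gripper_force: 0.0
```

Run:
```python
from h import *
d=grab("top"); save(d,"t2.png"); np.savez("/tmp/top2",P=d["P"],img=d["img"])
d=grab("side"); np.savez("/tmp/side2",P=d["P"],img=d["img"])
print(env.observe()["position"])
```

```text
[0.58427619 0.03142579 0.27639353]
```

View pics/t2.png

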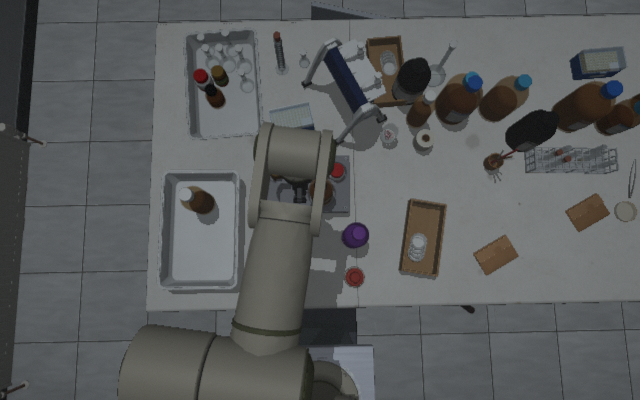

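The short bottle stands upright in the tray, with its cap at (187,194). Now the tall one.

step_arm --targets '[[[-0.1,0,0],[0,0,0]],[[-0.145,0,0],[0,0,0]],[[-0.145,0,0.03],[0,0,0]],[[-0.145,0,0.1],[0,0,0]],[[-0.145,0,0.18],[0,0,0]],[[-0.145,0,0.25],[0,0,0]],[[-0.145,0,0.29],[0,0,0]],[[-0.145,0,0.31],[0,0,0]],[[-0.145,0,0.31],[0,0,0]],[[-0.145,0,0.31],[0,0,0]]]'

```text
time_s: 8.75
position: [0.5845, -0.0129, 0.1837]
tool_rot: [[-0.0, 1.0, 0.001], [1.0, 0.0, 0.0], [0.0, 0.001, -1.0]]
ft_force: [-0.3, 0.2, -0.3]
grip_width: 0.0597
gripper_force: 0.0
```

step_arm --targets '[[[0,0,0],[0,0,0]],[[0,0,0],[0,0,0]],[[0,0,0],[0,0,0]],[[0,0,0],[0,0,0]],[[0,0,0],[0,0,0]],[[0,0,0],[0,0,0]]]' --jaw 20

```text
time_s: 9.25
position: [0.5849, -0.0136, 0.1845]
tool_rot: [[0.0, 1.0, 0.003], [1.0, -0.0, -0.0], [-0.0, 0.003, -1.0]]
ft_force: [0.9, 0.3, 5.7]
grip_width: 0.0307
gripper_force: 60.0
```

step_arm --targets '[[[0,0,-0.02],[0,0,0]],[[0,0,-0.05],[0,0,0]],[[0,0,-0.08],[0,0,0]],[[0,0,-0.12],[0,0,0]],[[0,0,-0.16],[0,0,0]],[[0,0,-0.2],[0,0,0]],[[0,0,-0.25],[0,0,0]],[[0,0,-0.3],[0,0,0]],[[0,0,-0.31],[0,0,0]],[[0,0,-0.31],[0,0,0]]]'

```text
time_s: 10.08
position: [0.5845, -0.0136, 0.2774]
tool_rot: [[0.0, 1.0, 0.002], [1.0, -0.0, -0.0], [-0.0, 0.002, -1.0]]
ft_force: [0.5, 0.4, -5.0]
grip_width: 0.0308
gripper_force: 60.3
```

step_arm --targets '[[[0.02,-0.01,-0.02],[0,0,0]],[[0.07,-0.03,-0.05],[0,0,0]],[[0.14,-0.07,-0.05],[0,0,0]],[[0.22,-0.1,-0.05],[0,0,0]],[[0.3,-0.14,-0.05],[0,0,0]],[[0.39,-0.18,-0.05],[0,0,0]],[[0.48,-0.22,-0.05],[0,0,0]],[[0.57,-0.26,-0.05],[0,0,0]],[[0.66,-0.3,-0.05],[0,0,0]],[[0.75,-0.34,-0.05],[0,0,0]]]'

```text
time_s: 10.92
position: [0.4804, 0.2137, 0.2917]
tool_rot: [[-0.001, 1.0, -0.0], [1.0, 0.001, 0.0], [0.0, -0.0, -1.0]]
ft_force: [0.6, 0.9, -5.4]
grip_width: 0.0305
gripper_force: 60.3
```

step_arm --targets '[[[0.09,-0.04,0],[0,0,0]],[[0.18,-0.08,0],[0,0,0]],[[0.26,-0.12,0],[0,0,0]],[[0.33,-0.15,0],[0,0,0]],[[0.37,-0.17,0],[0,0,0]],[[0.395,-0.176,0],[0,0,0]],[[0.395,-0.176,0],[0,0,0]],[[0.395,-0.176,0.05],[0,0,0]],[[0.395,-0.176,0.1],[0,0,0]],[[0.395,-0.176,0.16],[0,0,0]]]'

```text
time_s: 11.75
position: [0.4299, 0.3295, 0.2434]
tool_rot: [[0.001, 1.0, 0.001], [1.0, -0.001, 0.0], [0.0, 0.001, -1.0]]
ft_force: [1.2, 0.6, -5.7]
grip_width: 0.0308
gripper_force: 60.3
```

step_arm --targets '[[[0,0,0.06],[0,0,0]],[[0,0,0.11],[0,0,0]],[[0,0,0.15],[0,0,0]],[[0,0,0.17],[0,0,0]],[[0,0,0.17],[0,0,0]],[[0,0,0.17],[0,0,0]]]'

```text
time_s: 12.25
position: [0.43, 0.3297, 0.1928]
tool_rot: [[0.001, 1.0, 0.0], [1.0, -0.001, 0.0], [0.0, 0.0, -1.0]]
ft_force: [0.8, -0.3, -4.9]
grip_width: 0.0308
gripper_force: 60.3
```

step_arm --targets '[[[0,0,0.02],[0,0,0]],[[0,0,0.032],[0,0,0]],[[0,0,0.04],[0,0,0]],[[0,0,0.045],[0,0,0]],[[0,0,0.05],[0,0,0]],[[0,0,0.05],[0,0,0]],[[0,0,0.05],[0,0,0]]]'

```text
time_s: 12.83
position: [0.4299, 0.3304, 0.1797]
tool_rot: [[-0.0, 1.0, 0.003], [1.0, 0.0, 0.002], [0.002, 0.003, -1.0]]
ft_force: [-3.4, -0.8, 12.3]
grip_width: 0.0308
gripper_force: 62.0
```

step_arm --targets '[[[0,0,-0.01],[0,0,0]],[[0,0,-0.01],[0,0,0]],[[0,0,-0.01],[0,0,0]],[[0,0,-0.01],[0,0,0]],[[0,0,-0.01],[0,0,0]],[[0,0,-0.06],[0,0,0]],[[0,0,-0.13],[0,0,0]],[[0,0,-0.24],[0,0,0]],[[0,0,-0.3],[0,0,0]],[[0,0,-0.3],[0,0,0]]]' --jaw 60

```text
time_s: 13.67
position: [0.4307, 0.3305, 0.2713]
tool_rot: [[0.0, 1.0, 0.007], [1.0, -0.0, 0.003], [0.003, 0.007, -1.0]]
ft_force: [-0.5, -0.4, 0.4]
grip_width: 0.0601
gripper_force: 0.0
```

step_arm --targets '[[[-0.95,0.2,0],[0,0,0]],[[-0.95,0.2,0],[0,0,0]],[[-0.95,0.2,0],[0,0,0]],[[-0.95,0.2,0],[0,0,0]],[[-0.95,0.2,0],[0,0,0]],[[-0.95,0.2,0],[0,0,0]],[[-0.95,0.2,0],[0,0,0]],[[-0.95,0.2,0],[0,0,0]],[[-0.95,0.74,0],[0,0,0]],[[-0.95,0.74,0],[0,0,0]]]'

```text
time_s: 14.5
position: [0.5727, 0.0443, 0.2669]
tool_rot: [[0.002, 1.0, -0.001], [1.0, -0.002, 0.0], [0.0, -0.001, -1.0]]
ft_force: [1.2, -0.7, 0.8]
grip_width: 0.06
gripper_force: 0.0
```

step_arm --targets '[[[-0.078,0.24,0],[0,0,0]],[[-0.078,0.24,0],[0,0,0]],[[-0.078,0.24,0],[0,0,0]],[[-0.078,0.24,0],[0,0,0]]]'

```text
time_s: 14.83
position: [0.6456, 0.0212, 0.2646]
tool_rot: [[0.001, 1.0, -0.003], [1.0, -0.001, 0.001], [0.001, -0.003, -1.0]]
ft_force: [-0.3, -0.4, -0.2]
grip_width: 0.0599
gripper_force: 0.0
```

Run:
```python
from h import *
d=grab("top"); save(d,"t3.png")
print(env.observe()["position"])
for n,(u,v) in(): pass
d=grab("side"); P=d["P"]
q=P[(P[...,2]>.095)&(P[...,2]<.115)&(abs(P[...,0]-.651)<.025)&(abs(P[...,1]-.021)<.025)]
print(len(q),q.mean(0) if len(q) else 0, cv2.minEnclosingCircle(q[:,:2].astype(np.float32)))
```

```text
[0.644708   0.02174875 0.26575148]
188 [0.65343429 0.01982231 0.10556912] ((0.6513136625289917, 0.019998785108327866), 0.017554504796862602)
```

View pics/t3.png

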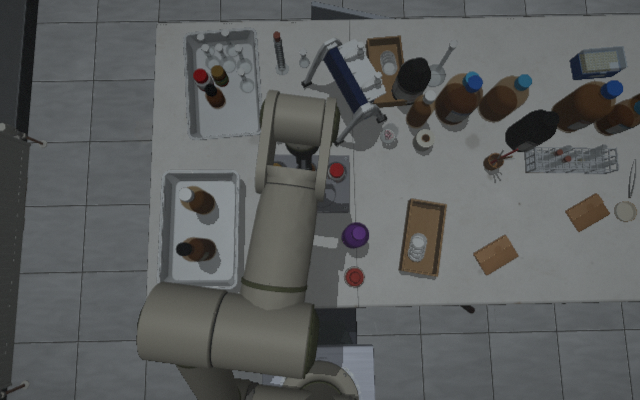

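Both brown bottles stand in the tray, with caps at (187,194) and (184,249). Going down on the old dropper.

step_arm --targets '[[[0,0.02,0.1],[0,0,0]],[[0,0.02,0.2],[0,0,0]],[[0,0.02,0.3],[0,0,0]],[[0,0.02,0.4],[0,0,0]],[[0,0.02,0.48],[0,0,0]],[[0,0.02,0.54],[0,0,0]],[[0,0.02,0.57],[0,0,0]],[[0,0.02,0.585],[0,0,0]],[[0,0.02,0.585],[0,0,0]],[[0,0.02,0.585],[0,0,0]]]'

```text
time_s: 15.77
position: [0.6512, 0.0217, 0.0932]
tool_rot: [[0.0, 1.0, 0.002], [1.0, -0.0, -0.0], [-0.0, 0.002, -1.0]]
ft_force: [0.4, -0.5, 0.0]
grip_width: 0.06
gripper_force: 0.0
```

step_arm --targets '[[[0,0,0],[0,0,0]],[[0,0,0],[0,0,0]],[[0,0,0],[0,0,0]],[[0,0,0],[0,0,0]],[[0,0,0],[0,0,0]],[[0,0,0],[0,0,0]]]' --jaw 20 --grip_force 40

```text
time_s: 16.27
position: [0.6514, 0.0215, 0.0932]
tool_rot: [[0.0, 1.0, 0.002], [1.0, -0.0, -0.0], [-0.0, 0.002, -1.0]]
ft_force: [0.0, 0.3, 6.0]
grip_width: 0.0304
gripper_force: 39.8
```

step_arm --targets '[[[0,0,-0.02],[0,0,0]],[[0,0,-0.05],[0,0,0]],[[0,0,-0.08],[0,0,0]],[[0,0,-0.12],[0,0,0]],[[0,0,-0.17],[0,0,0]],[[0,0,-0.23],[0,0,0]],[[0,0,-0.3],[0,0,0]],[[0,0,-0.38],[0,0,0]],[[0,0,-0.45],[0,0,0]],[[0,0,-0.5],[0,0,0]]]'

```text
time_s: 17.1
position: [0.6507, 0.0216, 0.245]
tool_rot: [[0.0, 1.0, 0.002], [1.0, -0.0, -0.0], [-0.0, 0.002, -1.0]]
ft_force: [0.3, -0.6, -1.2]
grip_width: 0.0308
gripper_force: 40.1
```

step_arm --targets '[[[-0.03,-0.01,0],[0,0,0]],[[-0.09,-0.03,0],[0,0,0]],[[-0.17,-0.07,0],[0,0,0]],[[-0.27,-0.11,0],[0,0,0]],[[-0.38,-0.16,0],[0,0,0]],[[-0.49,-0.2,0],[0,0,0]],[[-0.6,-0.25,0],[0,0,0]],[[-0.71,-0.3,0],[0,0,0]],[[-0.81,-0.34,0],[0,0,0]],[[-0.9,-0.38,0],[0,0,0]]]'

```text
time_s: 17.93
position: [0.5348, -0.2504, 0.2411]
tool_rot: [[0.001, 1.0, -0.002], [1.0, -0.001, 0.001], [0.001, -0.002, -1.0]]
ft_force: [-0.2, -0.1, -1.2]
grip_width: 0.0307
gripper_force: 40.1
```

step_arm --targets '[[[-0.09,-0.04,0],[0,0,0]],[[-0.17,-0.07,0],[0,0,0]],[[-0.22,-0.09,0],[0,0,0]],[[-0.243,-0.098,0],[0,0,0]],[[-0.243,-0.098,0.03],[0,0,0]],[[-0.243,-0.098,0.09],[0,0,0]],[[-0.243,-0.098,0.17],[0,0,0]],[[-0.243,-0.098,0.25],[0,0,0]],[[-0.243,-0.098,0.33],[0,0,0]],[[-0.243,-0.098,0.38],[0,0,0]]]'

```text
time_s: 18.77
position: [0.5067, -0.319, 0.1246]
tool_rot: [[-0.001, 1.0, -0.003], [1.0, 0.001, 0.003], [0.003, -0.003, -1.0]]
ft_force: [0.7, 0.1, -1.2]
grip_width: 0.0305
gripper_force: 40.1
```

step_arm --targets '[[[0,0,0.04],[0,0,0]],[[0,0,0.07],[0,0,0]],[[0,0,0.09],[0,0,0]],[[0,0,0.09],[0,0,0]],[[0,0,0.09],[0,0,0]]]'

```text
time_s: 19.18
position: [0.5076, -0.321, 0.101]
tool_rot: [[-0.0, 1.0, 0.0], [1.0, 0.0, -0.0], [-0.0, 0.0, -1.0]]
ft_force: [0.4, -1.2, -1.3]
grip_width: 0.0306
gripper_force: 40.1
```

step_arm --targets '[[[0,0,0.015],[0,0,0]],[[0,0,0.027],[0,0,0]],[[0,0,0.035],[0,0,0]],[[0,0,0.04],[0,0,0]],[[0,0,0.045],[0,0,0]],[[0,0,0.045],[0,0,0]]]'

```text
time_s: 19.68
position: [0.5077, -0.3219, 0.0894]
tool_rot: [[0.0, 1.0, 0.002], [1.0, -0.0, -0.002], [-0.002, 0.002, -1.0]]
ft_force: [-3.0, 1.8, 13.2]
grip_width: 0.0307
gripper_force: 41.5
```

step_arm --targets '[[[0,0,-0.01],[0,0,0]],[[0,0,-0.01],[0,0,0]],[[0,0,-0.01],[0,0,0]],[[0,0,-0.01],[0,0,0]],[[0,0,-0.06],[0,0,0]],[[0,0,-0.15],[0,0,0]],[[0,0,-0.28],[0,0,0]],[[0,0,-0.42],[0,0,0]],[[0,0,-0.54],[0,0,0]],[[0,0,-0.54],[0,0,0]]]' --jaw 60

```text
time_s: 20.52
position: [0.509, -0.3227, 0.257]
tool_rot: [[0.0, 1.0, 0.01], [1.0, 0.0, -0.009], [-0.009, 0.01, -1.0]]
ft_force: [-0.4, -0.0, 0.3]
grip_width: 0.06
gripper_force: 0.0
```

step_arm --targets '[[[0.95,0.3,0],[0,0,0]],[[0.95,0.3,0],[0,0,0]],[[0.95,0.3,0],[0,0,0]],[[0.95,0.3,0],[0,0,0]],[[0.95,0.3,0],[0,0,0]],[[0.95,0.3,0],[0,0,0]],[[0.95,0.3,0],[0,0,0]],[[0.95,0.3,0],[0,0,0]],[[0.95,0.3,0],[0,0,0]]]'

```text
time_s: 21.27
position: [0.5978, -0.0338, 0.2487]
tool_rot: [[-0.004, 1.0, -0.001], [1.0, 0.004, 0.0], [0.0, -0.001, -1.0]]
ft_force: [-0.2, -0.2, 0.7]
grip_width: 0.0597
gripper_force: 0.0
```

Run:
```python
from h import *
d=grab("top"); save(d,"t4.png"); im1=d["img"]
K,R,t=d["K"],d["R"],d["t"]
a=env.observe()["position"];print(a)
s=grab("side"); 
c=np.hstack([cv2.resize(s["img"][90:270,140:400],(520,360)),cv2.resize(im1[190:290,385:455],(252,360))]); cv2.imwrite("pics/c4.png",c[:,:,::-1])
for nm,dd in(("top",d),("side",s)):
    P=dd["P"]
    for k,(x,y,z) in {"new":(.448,.044,.1),"old":(.5077,-.322,.102)}.items():
        q=P[(abs(P[...,2]-z)<.007)&(np.hypot(P[...,0]-x,P[...,1]-y)<.03)]
        if len(q)>20: print(nm,k,len(q),q.mean(0).round(4),cv2.minEnclosingCircle(q[:,:2].astype(np.float32)))
```

```text
[ 0.59749193 -0.03565465  0.24873498]
top old 112 [ 0.506  -0.3191  0.1009] ((0.5059522986412048, -0.31926605105400085), 0.01670876331627369)
side new 129 [0.4502 0.0422 0.098 ] ((0.4493364095687866, 0.04265393316745758), 0.016805456951260567)
side old 165 [ 0.5091 -0.3215  0.1022] ((0.5076760649681091, -0.32148101925849915), 0.017275860533118248)
```

View pics/c4.png

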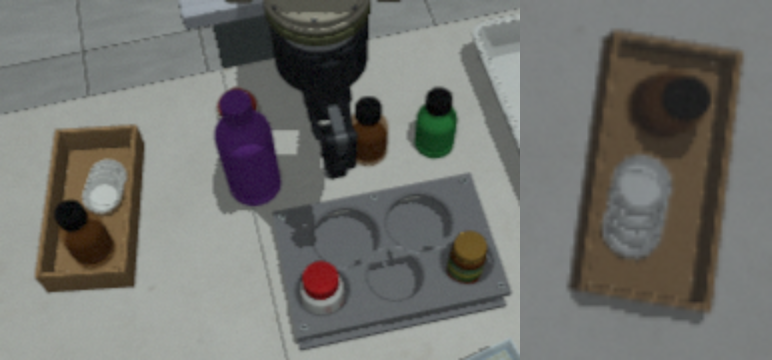

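The old dropper stands upright in the box's free end, and the rear middle hole is empty. Now the new dropper; the side view puts it at (0.449, 0.0425).

step_arm --targets '[[[0.26,-0.495,0],[0,0,0]],[[0.26,-0.495,0],[0,0,0]],[[0.26,-0.495,0],[0,0,0]],[[0.26,-0.495,0],[0,0,0]],[[0.26,-0.495,0],[0,0,0]],[[0.26,-0.495,0],[0,0,0]],[[0.26,-0.495,0.1],[0,0,0]],[[0.26,-0.495,0.2],[0,0,0]],[[0.26,-0.495,0.28],[0,0,0]],[[0.26,-0.495,0.3],[0,0,0]]]'

```text
time_s: 22.2
position: [0.4484, 0.0404, 0.1561]
tool_rot: [[0.002, 1.0, -0.005], [1.0, -0.002, 0.001], [0.001, -0.005, -1.0]]
ft_force: [-0.2, 0.2, 0.0]
grip_width: 0.0602
gripper_force: 0.0
```

step_arm --targets '[[[0,0,0],[0,0,0]],[[0,0,0],[0,0,0]]]'

```text
time_s: 22.37
position: [0.4501, 0.0408, 0.1601]
tool_rot: [[0.001, 1.0, 0.001], [1.0, -0.001, -0.0], [-0.0, 0.001, -1.0]]
ft_force: [0.9, -1.1, 0.3]
grip_width: 0.0604
gripper_force: 0.0
```

step_arm --targets '[[[0.005,0,0.08],[0,0,0]],[[0.005,-0.003,0.15],[0,0,0]],[[0.005,-0.003,0.21],[0,0,0]],[[0.005,-0.003,0.24],[0,0,0]],[[0.005,-0.003,0.248],[0,0,0]],[[0.005,-0.003,0.248],[0,0,0]],[[0.005,-0.003,0.248],[0,0,0]]]'

```text
time_s: 22.95
position: [0.4491, 0.0429, 0.0862]
tool_rot: [[0.0, 1.0, 0.003], [1.0, -0.0, -0.0], [-0.0, 0.003, -1.0]]
ft_force: [0.5, 0.2, -0.4]
grip_width: 0.0601
gripper_force: 0.0
```

step_arm --targets '[[[0,0,0],[0,0,0]],[[0,0,0],[0,0,0]],[[0,0,0],[0,0,0]],[[0,0,0],[0,0,0]],[[0,0,0],[0,0,0]],[[0,0,0],[0,0,0]]]' --jaw 20

```text
time_s: 23.45
position: [0.4488, 0.043, 0.0859]
tool_rot: [[0.0, 1.0, 0.002], [1.0, -0.0, -0.001], [-0.001, 0.002, -1.0]]
ft_force: [-0.8, -0.0, 7.2]
grip_width: 0.0305
gripper_force: 39.3
```

step_arm --targets '[[[0,0,-0.02],[0,0,0]],[[0,0,-0.05],[0,0,0]],[[0,0,-0.08],[0,0,0]],[[0,0,-0.12],[0,0,0]],[[0,0,-0.17],[0,0,0]],[[0,0,-0.23],[0,0,0]],[[0,0,-0.3],[0,0,0]],[[0,0,-0.36],[0,0,0]],[[0,0,-0.4],[0,0,0]],[[0,0,-0.4],[0,0,0]]]'

```text
time_s: 24.28
position: [0.4488, 0.0431, 0.2075]
tool_rot: [[0.0, 1.0, 0.005], [1.0, -0.0, -0.001], [-0.001, 0.005, -1.0]]
ft_force: [-0.1, 0.4, -1.5]
grip_width: 0.0305
gripper_force: 40.0
```

Run:
```python
from h import *
s=grab("side"); P=s["P"]; print(env.observe()["position"])
# rack hole: top-plate mask over an xy grid, seen from side view
g=P.reshape(-1,3)
pl=g[(abs(g[:,2]-.043)<.004)&(abs(g[:,0]-.62)<.12)&(abs(g[:,1]-.025)<.16)]
print("rack",cv2.minAreaRect((pl[:,:2]*1000).astype(np.float32)), np.median(pl[:,2]))
from scipy.optimize import least_squares
for n,c in (("mid",(.650,.0225)),("frontL",(.589,.0695)),("frontR",(.586,-.0205))):
    r0=.0315 if n=="mid" else .039
    c=np.array(c)
    # inner rim points: per-angle nearest plate point
    for _ in range(5):
        d=pl[:,:2]-c; a=np.degrees(np.arctan2(d[:,1],d[:,0]))//10; r=np.hypot(*d.T)
        E=np.array([pl[a==k][np.argmin(r[a==k]),:2] for k in np.unique(a) if r[a==k].min()<r0+.006])
        c=least_squares(lambda p:np.hypot(*(E-p).T)-r0,c,loss="soft_l1",f_scale=.001).x
    print(n,c.round(4),len(E),(np.hypot(*(E-c).T)-r0).std().round(4))
```

```text
[0.4482592  0.04319055 0.20585595]
rack ((618.83447265625, 22.82373046875), (250.572998046875, 169.2830352783203), 88.16963195800781) 0.044533691322047715
mid [0.6521 0.0211] 36 0.0027
frontL [0.5894 0.068 ] 36 0.0025
frontR [ 0.5864 -0.0217] 36 0.0028
```

step_arm --targets '[[[0,0.03,0],[0,0,0]],[[-0.01,0.09,0],[0,0,0]],[[-0.02,0.17,0],[0,0,0]],[[-0.03,0.27,0],[0,0,0]],[[-0.04,0.37,0],[0,0,0]],[[-0.05,0.47,0],[0,0,0]],[[-0.06,0.56,0],[0,0,0]],[[-0.07,0.63,0],[0,0,0]],[[-0.07,0.665,0],[0,0,0]],[[-0.07,0.674,0],[0,0,0]]]'

```text
time_s: 25.17
position: [0.6517, 0.0219, 0.2022]
tool_rot: [[0.0, 1.0, -0.003], [1.0, -0.0, 0.001], [0.001, -0.003, -1.0]]
ft_force: [-0.0, 0.4, -1.5]
grip_width: 0.0303
gripper_force: 40.1
```

step_arm --targets '[[[0,0,0.02],[0,0,0]],[[0,0,0.06],[0,0,0]],[[0,0,0.11],[0,0,0]],[[0,0,0.16],[0,0,0]],[[0,0,0.19],[0,0,0]],[[0,0,0.2],[0,0,0]],[[0,0,0.2],[0,0,0]],[[0,0,0.2],[0,0,0]]]'

```text
time_s: 25.83
position: [0.6503, 0.0221, 0.1455]
tool_rot: [[0.0, 1.0, 0.001], [1.0, -0.0, -0.0], [-0.0, 0.001, -1.0]]
ft_force: [-0.5, -0.0, -1.2]
grip_width: 0.0307
gripper_force: 40.1
```

step_arm --targets '[[[0,0,0.02],[0,0,0]],[[0,0,0.045],[0,0,0]],[[0,0,0.07],[0,0,0]],[[0,0,0.095],[0,0,0]],[[0,0,0.12],[0,0,0]],[[0,0,0.14],[0,0,0]],[[0,0,0.155],[0,0,0]],[[0,0,0.16],[0,0,0]],[[0,0,0.16],[0,0,0]]]'

```text
time_s: 26.58
position: [0.6539, 0.0217, 0.0985]
tool_rot: [[0.001, 1.0, 0.011], [1.0, -0.001, -0.001], [-0.001, 0.011, -1.0]]
ft_force: [10.6, -1.2, 2.2]
grip_width: 0.0303
gripper_force: 44.5
```

step_arm --targets '[[[0,0,0.005],[0,0,0]],[[0,0,0.01],[0,0,0]],[[0,0,0.014],[0,0,0]],[[0,0,0.018],[0,0,0]],[[0,0,0.018],[0,0,0]]]'

```text
time_s: 27.0
position: [0.6538, 0.0218, 0.0936]
tool_rot: [[0.0, 1.0, 0.011], [1.0, -0.0, -0.001], [-0.001, 0.011, -1.0]]
ft_force: [9.4, 1.5, 3.9]
grip_width: 0.0305
gripper_force: 44.9
```

step_arm --targets '[[[0,0.006,0],[0,0,0]],[[0,0.012,0],[0,0,0]],[[0,0.012,0.003],[0,0,0]],[[0,0.012,0.003],[0,0,0]],[[0,0.012,0.003],[0,0,0]]]'

```text
time_s: 27.42
position: [0.6553, 0.0221, 0.0937]
tool_rot: [[0.0, 1.0, 0.006], [1.0, -0.0, -0.001], [-0.001, 0.006, -1.0]]
ft_force: [-2.7, 1.3, 17.6]
grip_width: 0.0304
gripper_force: 47.2
```

Run:
```python
from h import *
s=grab("side"); c=cv2.resize(s["img"][130:260,260:420],None,fx=3,fy=3,interpolation=2); cv2.imwrite("pics/s5.png",c[:,:,::-1])
```

```text
(no output)
```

View pics/s5.png

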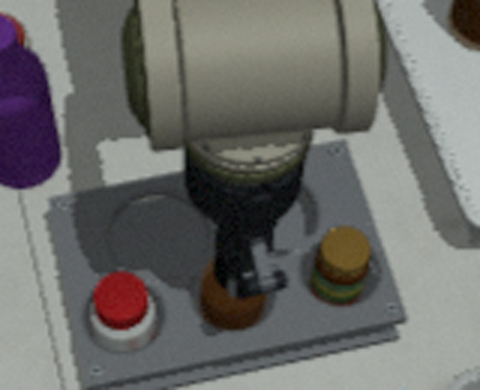

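The new dropper is down in the rear middle hole, with the base contact felt. Release and go for the tall bottle.

step_arm --targets '[[[0,0,-0.012],[0,0,0]],[[0,0,-0.012],[0,0,0]],[[0,0,-0.012],[0,0,0]],[[0,0,-0.012],[0,0,0]],[[0,0,-0.05],[0,0,0]],[[0,0,-0.13],[0,0,0]],[[0,0,-0.25],[0,0,0]],[[0,0,-0.38],[0,0,0]],[[0,0,-0.5],[0,0,0]],[[0,0,-0.63],[0,0,0]]]' --jaw 60 --grip_force 60

```text
time_s: 28.3
position: [0.6533, 0.0222, 0.2819]
tool_rot: [[0.0, 1.0, -0.0], [1.0, -0.0, 0.0], [0.0, -0.0, -1.0]]
ft_force: [-0.3, 0.1, 0.6]
grip_width: 0.0598
gripper_force: 0.0
```

step_arm --targets '[[[0.95,-0.7,0],[0,0,0]],[[0.95,-0.7,0],[0,0,0]],[[0.95,-0.7,0],[0,0,0]],[[0.95,-0.7,0],[0,0,0]],[[0.95,-0.7,0],[0,0,0]],[[0.95,-0.7,0],[0,0,0]],[[0.95,-0.7,0],[0,0,0]],[[0.95,-0.7,0],[0,0,0]],[[0.95,-0.7,0],[0,0,0]],[[0.95,-0.7,0],[0,0,0]]]'

```text
time_s: 29.13
position: [0.4412, 0.3101, 0.2807]
tool_rot: [[-0.005, 1.0, 0.0], [1.0, 0.005, 0.001], [0.001, 0.0, -1.0]]
ft_force: [0.6, -0.3, 0.0]
grip_width: 0.0599
gripper_force: 0.0
```

Run:
```python
from h import *
print(env.observe()["position"])
d=grab("top"); s=grab("side")
for nm,dd in(("top",d),("side",s)):
    P=dd["P"]
    for k,(x,y,z) in {"new":(.655,.022,.106),"tall":(.43,.33,.203),"short":(.57,.33,.181)}.items():
        q=P[(abs(P[...,2]-z)<.007)&(np.hypot(P[...,0]-x,P[...,1]-y)<.03)]
        if len(q)>20: print(nm,k,len(q),q.mean(0).round(4),cv2.minEnclosingCircle(q[:,:2].astype(np.float32)))
c=cv2.resize(s["img"][90:270,260:520],(780,540)); cv2.imwrite("pics/c6.png",c[:,:,::-1])
```

```text
[0.44117456 0.31011484 0.28069767]
top new 116 [0.6515 0.024  0.1048] ((0.6517984867095947, 0.02447287179529667), 0.016831103712320328)
top tall 114 [0.4312 0.3248 0.2017] ((0.4301189184188843, 0.32868096232414246), 0.016469813883304596)
top short 147 [0.5696 0.3322 0.18  ] ((0.5698499083518982, 0.333207368850708), 0.018061337992548943)
side new 181 [0.6544 0.0211 0.1063] ((0.6526539921760559, 0.022159455344080925), 0.017504161223769188)
side tall 148 [0.433  0.3251 0.2024] ((0.43115711212158203, 0.32742685079574585), 0.01831362023949623)
side short 189 [0.5727 0.329  0.1808] ((0.5705190896987915, 0.33029094338417053), 0.018452852964401245)
```

View pics/c6.png

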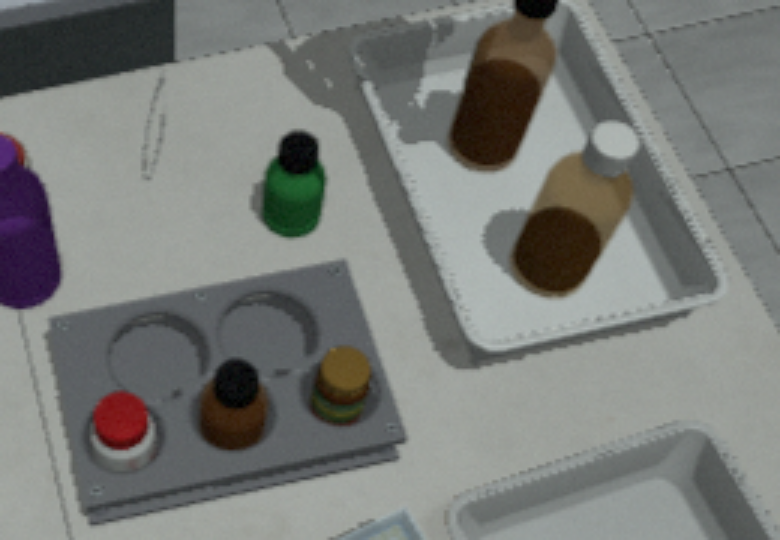

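The new dropper stands in its hole at about (237,400), and both brown bottles stand upright in the tray. Grasping the tall one.

step_arm --targets '[[[0.065,-0.037,0],[0,0,0]],[[0.065,-0.037,0],[0,0,0]],[[0.065,-0.037,0.03],[0,0,0]],[[0.065,-0.037,0.1],[0,0,0]],[[0.065,-0.037,0.18],[0,0,0]],[[0.065,-0.037,0.26],[0,0,0]],[[0.065,-0.037,0.31],[0,0,0]],[[0.065,-0.037,0.335],[0,0,0]],[[0.065,-0.037,0.335],[0,0,0]],[[0.065,-0.037,0.335],[0,0,0]]]'

```text
time_s: 30.07
position: [0.4335, 0.3262, 0.1794]
tool_rot: [[0.001, 1.0, 0.0], [1.0, -0.001, 0.0], [0.0, 0.0, -1.0]]
ft_force: [0.5, -0.1, 0.4]
grip_width: 0.0595
gripper_force: 0.0
```

step_arm --targets '[[[0,0,0],[0,0,0]],[[0,0,0],[0,0,0]],[[0,0,0],[0,0,0]],[[0,0,0],[0,0,0]],[[0,0,0],[0,0,0]],[[0,0,0],[0,0,0]]]' --jaw 20

```text
time_s: 30.57
position: [0.4331, 0.3269, 0.1804]
tool_rot: [[-0.0, 1.0, 0.002], [1.0, 0.0, 0.001], [0.001, 0.002, -1.0]]
ft_force: [-1.3, -1.1, 6.1]
grip_width: 0.0305
gripper_force: 59.8
```

step_arm --targets '[[[0,0,-0.02],[0,0,0]],[[0,0,-0.05],[0,0,0]],[[0,0,-0.1],[0,0,0]],[[0,0,-0.16],[0,0,0]],[[0,0,-0.22],[0,0,0]],[[0,0,-0.28],[0,0,0]],[[0,0,-0.34],[0,0,0]],[[0,0,-0.38],[0,0,0]],[[0,0,-0.4],[0,0,0]],[[0,0,-0.4],[0,0,0]]]'

```text
time_s: 31.4
position: [0.433, 0.3268, 0.3004]
tool_rot: [[0.0, 1.0, 0.002], [1.0, -0.0, 0.001], [0.001, 0.002, -1.0]]
ft_force: [-0.9, 0.3, -5.6]
grip_width: 0.0306
gripper_force: 60.2
```

step_arm --targets '[[[-0.02,0.01,0],[0,0,0]],[[-0.06,0.03,0],[0,0,0]],[[-0.12,0.05,0],[0,0,0]],[[-0.2,0.09,0],[0,0,0]],[[-0.3,0.13,0],[0,0,0]],[[-0.4,0.18,0],[0,0,0]],[[-0.5,0.22,0],[0,0,0]],[[-0.6,0.27,0],[0,0,0]],[[-0.7,0.31,0],[0,0,0]],[[-0.8,0.354,0],[0,0,0]]]'

```text
time_s: 32.23
position: [0.5389, 0.0846, 0.2979]
tool_rot: [[0.0, 1.0, -0.003], [1.0, -0.0, 0.0], [0.0, -0.003, -1.0]]
ft_force: [0.1, 0.3, -5.1]
grip_width: 0.0306
gripper_force: 60.2
```

step_arm --targets '[[[-0.09,0.04,0],[0,0,0]],[[-0.18,0.08,0],[0,0,0]],[[-0.26,0.115,0],[0,0,0]],[[-0.32,0.14,0],[0,0,0]],[[-0.345,0.152,0],[0,0,0]],[[-0.352,0.156,0],[0,0,0]],[[-0.352,0.156,0.04],[0,0,0]],[[-0.352,0.156,0.1],[0,0,0]],[[-0.352,0.156,0.15],[0,0,0]],[[-0.352,0.156,0.17],[0,0,0]]]'

```text
time_s: 33.07
position: [0.5845, -0.0177, 0.2457]
tool_rot: [[-0.001, 1.0, -0.004], [1.0, 0.001, 0.001], [0.001, -0.004, -1.0]]
ft_force: [-0.5, -0.5, -5.1]
grip_width: 0.0302
gripper_force: 60.2
```

step_arm --targets '[[[0,0,0],[0,0,0]],[[0,0,0],[0,0,0]],[[0,0,0],[0,0,0]]]'

```text
time_s: 33.32
position: [0.586, -0.0186, 0.2493]
tool_rot: [[-0.0, 1.0, 0.002], [1.0, 0.0, -0.0], [-0.0, 0.002, -1.0]]
ft_force: [0.5, -0.2, -4.0]
grip_width: 0.0303
gripper_force: 60.3
```

Run:
```python
from h import *
s=grab("side"); P=s["P"]; print(env.observe()["position"])
c=cv2.resize(s["img"][100:260,250:420],(680,600),interpolation=2); cv2.imwrite("pics/s7.png",c[:,:,::-1])
```

```text
[ 0.58607283 -0.01876365  0.24924654]
```

View pics/s7.png

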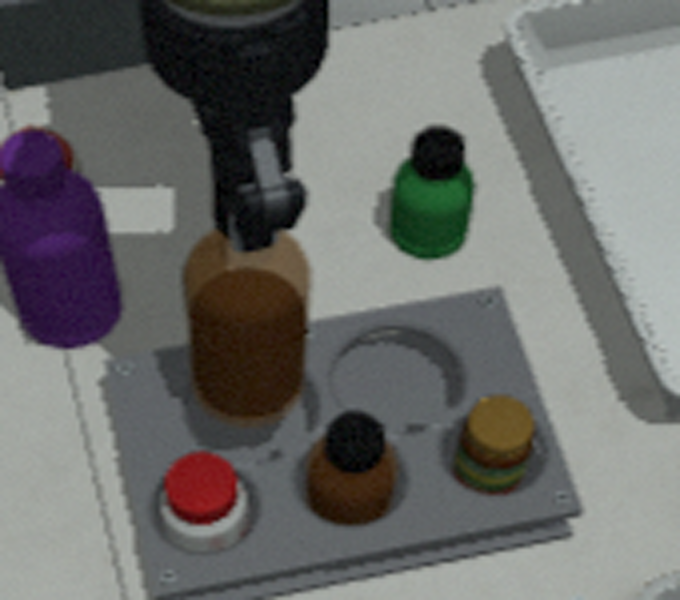

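The tall bottle hangs above the front right hole. Lowering.

step_arm --targets '[[[0,0,0.03],[0,0,0]],[[0,0,0.06],[0,0,0]],[[0,0,0.08],[0,0,0]],[[0,0,0.1],[0,0,0]],[[0,0,0.12],[0,0,0]],[[0,0,0.12],[0,0,0]]]'

```text
time_s: 33.87
position: [0.5853, -0.0189, 0.2105]
tool_rot: [[0.0, 1.0, -0.003], [1.0, -0.0, 0.001], [0.001, -0.003, -1.0]]
ft_force: [0.1, -0.1, -5.4]
grip_width: 0.0309
gripper_force: 60.3
```

step_arm --targets '[[[0,0,0.02],[0,0,0]],[[0,0,0.04],[0,0,0]],[[0,0,0.06],[0,0,0]],[[0,0,0.075],[0,0,0]],[[0,0,0.08],[0,0,0]],[[0,0,0.08],[0,0,0]]]'

```text
time_s: 34.37
position: [0.5856, -0.0189, 0.1876]
tool_rot: [[0.0, 1.0, -0.001], [1.0, -0.0, 0.0], [0.0, -0.001, -1.0]]
ft_force: [0.6, -0.5, -5.5]
grip_width: 0.0306
gripper_force: 60.2
```

Free all the way. About 2–3 mm left to the base.

step_arm --targets '[[[0,0,0.005],[0,0,0]],[[0,0,0.01],[0,0,0]],[[0,0,0.014],[0,0,0]],[[0,0,0.018],[0,0,0]],[[0,0,0.018],[0,0,0]]]'

```text
time_s: 34.78
position: [0.5862, -0.0191, 0.1852]
tool_rot: [[0.0, 1.0, 0.003], [1.0, -0.0, -0.001], [-0.001, 0.003, -1.0]]
ft_force: [-4.2, 0.0, 11.5]
grip_width: 0.0305
gripper_force: 62.1
```

step_arm --targets '[[[0,0,-0.01],[0,0,0]],[[0,0,-0.01],[0,0,0]],[[0,0,-0.01],[0,0,0]],[[0,0,-0.01],[0,0,0]],[[0,0,-0.01],[0,0,0]],[[0,0,-0.06],[0,0,0]],[[0,0,-0.13],[0,0,0]],[[0,0,-0.24],[0,0,0]],[[0,0,-0.31],[0,0,0]],[[0,0,-0.31],[0,0,0]]]' --jaw 60

```text
time_s: 35.62
position: [0.5871, -0.0192, 0.2805]
tool_rot: [[0.0, 1.0, 0.008], [1.0, -0.0, -0.002], [-0.002, 0.008, -1.0]]
ft_force: [0.3, 0.1, 0.8]
grip_width: 0.0605
gripper_force: 0.0
```

step_arm --targets '[[[1,-0.053,0],[0,0,0]],[[1,-0.053,0],[0,0,0]],[[1,-0.053,0],[0,0,0]],[[1,-0.053,0],[0,0,0]],[[1,-0.053,0],[0,0,0]],[[1,-0.053,0],[0,0,0]],[[1,-0.053,0],[0,0,0]],[[1,-0.053,0],[0,0,0]],[[1,-0.053,0],[0,0,0]],[[1,-0.053,0],[0,0,0]]]'

```text
time_s: 36.45
position: [0.5699, 0.2809, 0.275]
tool_rot: [[-0.0, 1.0, -0.001], [1.0, 0.0, -0.001], [-0.001, -0.001, -1.0]]
ft_force: [0.3, -0.4, -0.8]
grip_width: 0.0604
gripper_force: 0.0
```

step_arm --targets '[[[0.1,0,0],[0,0,0]],[[0.164,0,0],[0,0,0]],[[0.164,0,0.03],[0,0,0]],[[0.164,0,0.1],[0,0,0]],[[0.164,0,0.19],[0,0,0]],[[0.164,0,0.28],[0,0,0]],[[0.164,0,0.35],[0,0,0]],[[0.164,0,0.385],[0,0,0]],[[0.164,0,0.385],[0,0,0]],[[0.164,0,0.385],[0,0,0]]]'

```text
time_s: 37.28
position: [0.5705, 0.3292, 0.1608]
tool_rot: [[0.001, 1.0, 0.0], [1.0, -0.001, 0.0], [0.0, 0.0, -1.0]]
ft_force: [0.1, -0.5, 0.2]
grip_width: 0.06
gripper_force: 0.0
```

step_arm --targets '[[[0,0,0],[0,0,0]],[[0,0,0],[0,0,0]],[[0,0,0],[0,0,0]],[[0,0,0],[0,0,0]],[[0,0,0],[0,0,0]],[[0,0,0],[0,0,0]]]' --jaw 20

```text
time_s: 37.78
position: [0.5706, 0.3305, 0.1622]
tool_rot: [[0.0, 1.0, 0.004], [1.0, -0.0, 0.001], [0.001, 0.004, -1.0]]
ft_force: [0.5, 0.3, 7.0]
grip_width: 0.0325
gripper_force: 59.8
```

step_arm --targets '[[[0,0,-0.02],[0,0,0]],[[0,0,-0.05],[0,0,0]],[[0,0,-0.1],[0,0,0]],[[0,0,-0.16],[0,0,0]],[[0,0,-0.22],[0,0,0]],[[0,0,-0.28],[0,0,0]],[[0,0,-0.33],[0,0,0]],[[0,0,-0.36],[0,0,0]],[[0,0,-0.36],[0,0,0]],[[0,0,-0.36],[0,0,0]]]'

```text
time_s: 38.62
position: [0.5698, 0.3302, 0.2679]
tool_rot: [[0.0, 1.0, -0.0], [1.0, -0.0, -0.0], [-0.0, -0.0, -1.0]]
ft_force: [-0.6, 0.2, -3.9]
grip_width: 0.0326
gripper_force: 60.4
```

step_arm --targets '[[[-0.02,0,0],[0,0,0]],[[-0.07,0.01,0],[0,0,0]],[[-0.15,0.02,0],[0,0,0]],[[-0.25,0.03,0],[0,0,0]],[[-0.36,0.04,0],[0,0,0]],[[-0.47,0.05,0],[0,0,0]],[[-0.58,0.06,0],[0,0,0]],[[-0.69,0.067,0],[0,0,0]],[[-0.78,0.067,0],[0,0,0]],[[-0.84,0.067,0],[0,0,0]]]'

```text
time_s: 39.45
position: [0.5895, 0.0742, 0.2675]
tool_rot: [[0.003, 1.0, -0.002], [1.0, -0.003, -0.001], [-0.001, -0.002, -1.0]]
ft_force: [0.7, -0.3, -4.4]
grip_width: 0.0325
gripper_force: 60.3
```

step_arm --targets '[[[-0.02,0,0],[0,0,0]],[[-0.029,0,0],[0,0,0]],[[-0.029,0,0.03],[0,0,0]],[[-0.029,0,0.07],[0,0,0]],[[-0.029,0,0.11],[0,0,0]],[[-0.029,0,0.13],[0,0,0]],[[-0.029,0,0.13],[0,0,0]],[[-0.029,0,0.13],[0,0,0]]]'

```text
time_s: 40.12
position: [0.5899, 0.0702, 0.2291]
tool_rot: [[-0.001, 1.0, -0.0], [1.0, 0.001, 0.0], [0.0, -0.0, -1.0]]
ft_force: [0.1, -0.4, -4.1]
grip_width: 0.0326
gripper_force: 60.3
```

Run:
```python
from h import *
s=grab("side"); P=s["P"]; print(env.observe()["position"])
c=cv2.resize(s["img"][100:260,250:420],(680,600),interpolation=2); cv2.imwrite("pics/s8.png",c[:,:,::-1])
for k,(x,y,z) in {"new":(.653,.022,.106),"tall":(.586,-.018,.208)}.items():
        q=P[(abs(P[...,2]-z)<.007)&(np.hypot(P[...,0]-x,P[...,1]-y)<.03)]
        if len(q)>20: print(k,len(q),q.mean(0).round(4),cv2.minEnclosingCircle(q[:,:2].astype(np.float32)))
```

```text
[0.59015621 0.07004557 0.22962412]
new 180 [0.6542 0.0211 0.1062] ((0.6525699496269226, 0.02220490388572216), 0.017589280381798744)
tall 202 [ 0.5865 -0.0189  0.2077] ((0.5851119160652161, -0.017297696322202682), 0.017550820484757423)
```

View pics/s8.png

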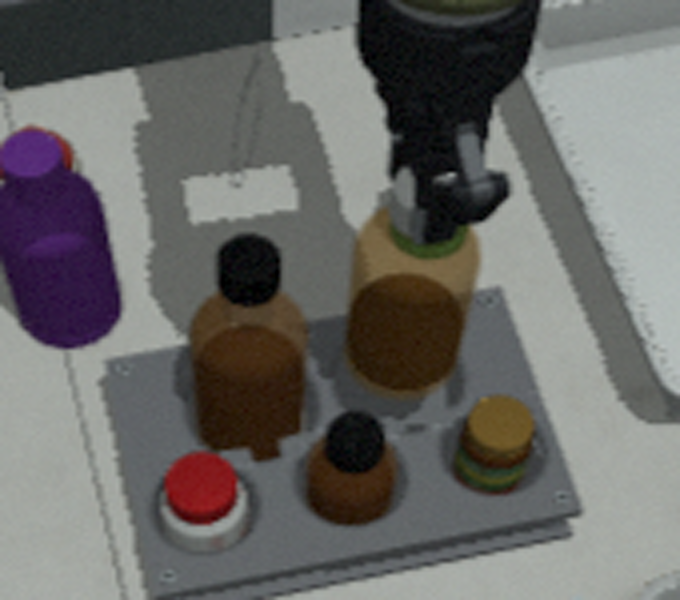

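The tall bottle is seated upright, and the short one hangs above its hole. Lowering.

step_arm --targets '[[[0,0,0.03],[0,0,0]],[[0,0,0.06],[0,0,0]],[[0,0,0.09],[0,0,0]],[[0,0,0.115],[0,0,0]],[[0,0,0.13],[0,0,0]],[[0,0,0.15],[0,0,0]],[[0,0,0.17],[0,0,0]],[[0,0,0.185],[0,0,0]],[[0,0,0.19],[0,0,0]],[[0,0,0.19],[0,0,0]]]'

```text
time_s: 41.0
position: [0.5899, 0.0695, 0.1718]
tool_rot: [[0.0, 1.0, -0.001], [1.0, -0.0, 0.0], [0.0, -0.001, -1.0]]
ft_force: [-0.3, -0.2, -4.0]
grip_width: 0.0328
gripper_force: 60.3
```

step_arm --targets '[[[0,0,0.005],[0,0,0]],[[0,0,0.01],[0,0,0]],[[0,0,0.015],[0,0,0]],[[0,0,0.02],[0,0,0]],[[0,0,0.024],[0,0,0]],[[0,0,0.024],[0,0,0]]]'

```text
time_s: 41.5
position: [0.5904, 0.0694, 0.167]
tool_rot: [[0.0, 1.0, 0.003], [1.0, -0.0, -0.001], [-0.001, 0.003, -1.0]]
ft_force: [-2.0, 0.0, 8.5]
grip_width: 0.0325
gripper_force: 61.8
```

Seated. Release and rise clear.

step_arm --targets '[[[0,0,-0.008],[0,0,0]],[[0,0,-0.008],[0,0,0]],[[0,0,-0.008],[0,0,0]],[[0,0,-0.008],[0,0,0]],[[0,0,-0.008],[0,0,0]],[[0,0,-0.05],[0,0,0]],[[0,0,-0.12],[0,0,0]],[[0,0,-0.22],[0,0,0]],[[0,0,-0.34],[0,0,0]],[[0,0,-0.46],[0,0,0]]]' --jaw 60

```text
time_s: 42.33
position: [0.5896, 0.0696, 0.3042]
tool_rot: [[0.0, 1.0, -0.001], [1.0, -0.0, 0.0], [0.0, -0.001, -1.0]]
ft_force: [1.0, 0.5, 0.8]
grip_width: 0.0599
gripper_force: 0.0
```

step_arm --targets '[[[0.5,-0.4,0],[0,0,0]],[[0.5,-0.4,0],[0,0,0]],[[0.5,-0.4,0],[0,0,0]],[[0.5,-0.4,0],[0,0,0]],[[0.5,-0.4,0],[0,0,0]],[[0.5,-0.4,0],[0,0,0]],[[0.5,-0.4,0],[0,0,0]],[[0.5,-0.4,0],[0,0,0]]]'

```text
time_s: 43.0
position: [0.4704, 0.2192, 0.3029]
tool_rot: [[0.0, 1.0, 0.0], [1.0, -0.0, -0.0], [-0.0, 0.0, -1.0]]
ft_force: [0.8, 0.2, 0.4]
grip_width: 0.0596
gripper_force: 0.0
```

Run:
```python
from h import *
s=grab("side"); P=s["P"]; save(s,"s9.png"); o=env.observe(); print(o["position"],o["qvel"].round(2))
for k,(x,y,z) in {"new":(.653,.022,.106),"tall":(.586,-.018,.208),"short":(.59,.07,.186),"old":(.508,-.322,.102)}.items():
        q=P[(abs(P[...,2]-z)<.007)&(np.hypot(P[...,0]-x,P[...,1]-y)<.03)]
        print(k,len(q),q.max(0).round(4),cv2.minEnclosingCircle(q[:,:2].astype(np.float32)))
```

```text
[0.47067037 0.21888638 0.30281306] [-0.53  0.19 -0.02  0.09 -0.02  0.02]
new 180 [0.6699 0.0376 0.1097] ((0.6528491973876953, 0.021359188482165337), 0.017163915559649467)
tall 197 [ 0.6009 -0.0026  0.2111] ((0.5840752720832825, -0.018056465312838554), 0.017145344987511635)
short 210 [0.6095 0.0879 0.1893] ((0.5914311408996582, 0.0703410729765892), 0.018174679949879646)
old 168 [ 0.5233 -0.3056  0.1061] ((0.507173478603363, -0.3218327760696411), 0.016617266461253166)
```

View pics/s9.png

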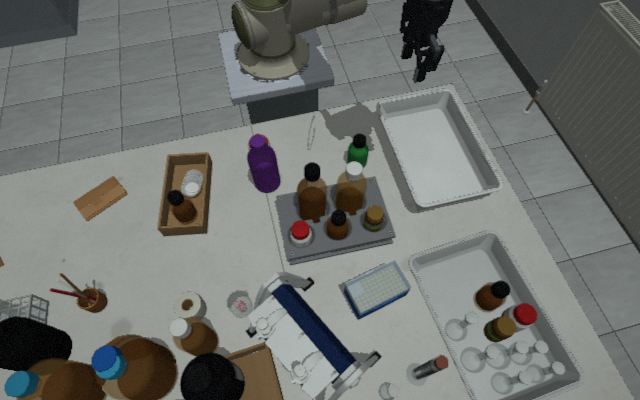

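Everything is in place and upright: tall (313,190), short (352,187), new dropper (338,225), old dropper in the box (180,207), and the arm is clear.

```bash
python3 -c "
from rig import close_job
print(close_job())"
```

```text
the job is handed in; nothing more can be done
None
```

The job is done and handed in at about 43 s: the used dropper bottle is in the free end of the wooden box, the new one is in the rear middle hole, both brown bottles are back in their own holes, and everything stood upright in the last picture.

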